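Dock the leak-test hand pump and cock its plunger

ROBOT

A 6-joint arm with a two-finger parallel gripper is mounted at the origin on the work surface. World frame = base frame: x ahead of the robot, y to its left, z up, the work surface at z = 0. Lengths are in mm, angles in rad, forces in N, time in s.
With the tool pointing down it reaches from about 200 to 875 mm from the base axis. Payload 3.4 kg.
Tool frame: the origin (TCP) lies midway between the tips of the shut fingers; the grasp point (between the pads) lies 19 mm behind it; z points along the fingers, y is the line along which they close (so a half turn about z gives the same grasp; the last joint's range is limited). The gripper opens to 94 mm and grips with 3 to 60 N. Pads are 16 mm wide; open, the fingers measure 119 mm over their backs; the gripper's body (75 mm by 177 mm) begins 78 mm behind the grasp point.
Start: joints at [-1.359, 0.276, 1.505, -0, 1.361, -0.121], TCP at [187.847, -543.488, 205.493] pointing down, gripper open.
Joint ranges: [-2.89, 2.89], [-0.75, 2.08], [0.22, 2.7], [-1.18, 4.32], [0.11, 2.71], [-2.7, 2.7]. Speed limits (rad/s): [2.57, 2.57, 3.14, 3.14, 3.14, 3.14].

INTERFACE

Orientations are given as a 3x3 rotation matrix whose columns are the frame's x, y, z axes.
In Python, from workcell import ctrl, optics gives the robot as it stands.
- The arm moves only by the tool servo_tool, never from a script. Its argument "plan" is text: rows parted by semicolons, each of 7 numbers parted by spaces: the turn, a rotation vector about the tool's x, y, z in degrees, then the shift along the tool's x, y, z in mm, then the closure, from 0 (fully open) to 1 (shut). In form: rx ry rz dx dy dz jaw; .... A call has 1 to 8 rows; each row shifts and turns the commanded pose from where the row before left it, along the tool's axes as they then stand; what a row does not reach is not made up. A row lasts 1/8 s, in which the tool goes at most 62.5 mm and 10.7 degrees, less where a joint would pass 70% of its speed; a pose out of reach is approached as far as the arm can. A call is refused whole if a number of a shift passes 62.5 or a number of a turn 10.7, either way. A call with a gripper value outside its range is refused whole. The fingers move at their own pace and stop on an object; "force" is the grip in N (left out, the last holds). Time passes only in rows, so rows that do not move let the fingers close. It gives the time, the measured TCP pose, the force, the opening and the grip force at its end, in the units of the state.
- ctrl.read_state(): the state, without advancing time (a new reading comes with each control period).
- optics.read_camera(name): name is "scene" or "top"; returns a dict with "frame" (400x640x3 uint8, red, green, blue), "fx", "fy", "cx", "cy" (pixels), "rvec" (rotation vector, rad) and "tvec" (3), from world to camera coordinates, as OpenCV has them. Camera axes: x right, y down, z forward; pixel columns grow to the right and rows downward; lengths in mm; the calibration is good to about 2 mm. A picture is of the moment at which its call begins. There is no depth.
- ctrl.finish_job(): hands the job in; it is judged then, once.
The state is a dict: "time_s": time; "joint_positions": joint angles; "joint_vel": joint speeds; "effort": joint torques, N m; "ee_pos": TCP position; "orientation": TCP orientation; "wrist_force": force on the tool from outside, world axes, zero at the start; "ft_torque": the same for the moment, N m; "gripper_width": finger opening in mm; "grip_force": force on a finger pad.
Only numpy, scipy, OpenCV 4.12 (cv2) and the standard library are available. Lean on these libraries where they do the work, as an engineer would, in place of code of your own. Each camera call takes 0.05 s, during which the arm holds its last target. There are 200 camera calls.

TASK

Lay the blue hand pump in the red cradle, right way up and with its black handle through the slotted end, setting it down rather than dropping it, with the plunger still in. Let go of it, then take it by the handle and pull the sprung plunger straight out to its stop, so that it stays out while the pump stays seated in the cradle. Leave everything else on the bench where it is.

Things in the scene. Friction and masses are not known exactly. Their poses are not given: they have to be found in the camera images.
- pump: Hand pump, 0.6 kg: blue block barrel with aluminium ends, 110 (x) x 44 (y) x 44 (z) mm, lying flat. Origin: centre of the barrel's underside; z up. A steel dial, 30 mm across and 10 mm tall, stands on its top 32 mm towards +x. From the -x end, 22 mm above the underside, comes the plunger: 42 mm of bare 10 mm rod when fully in, then the black paddle handle.
- handle (a point): Black paddle handle, 14 mm thick (along the pump's x), 34 mm wide (y), 12 to 74 mm above the pump's underside. This point is on its mid-plane and the pump's centre line, 56 mm above the underside, and 104 mm from the pump's origin towards -x with the plunger in; it moves with the plunger. The paddle's top is 18 mm above it, the rod's top 29 mm below.
- plunger (a joint): How far the plunger is pulled out of the pump, m: 0 is in, 0.045 is out at its stop. It comes straight out along the pump's -x against a return spring and a friction collar, 5 to 9 N in all; the collar is just stronger than the spring and holds the plunger where it is left. At the start it may stand a few mm out.
- cradle: Red cradle on a steel plate 150 (x) x 100 (y) x 6 mm fixed to the bench. Origin: centre of the plate's underside, z up. The pump lies on the plate in a pocket 120 x 54 mm (5 mm spare each side) centred on the origin, its x along the cradle's x. Low side guides, 8 mm thick, up to 26 mm above the bench, stand only at the corners: the middle 68 mm of each side is open for fingers.
- slot (a point): Top of the cradle's -x end plate, at the middle of its slot, 50 mm above the bench and 63 mm from the cradle's origin. The plate is 6 mm thick; the slot, open at the top, is 20 mm wide, for the pump's rod. The end plate at +x has no slot, is 42 mm high and carries a brass fitting.
- loupe: Bystander: black eyeglass loupe standing upright, 34 mm across, 30 mm tall; origin under its centre
- jar: Bystander: small closed glass jar with an orange cap, 44 mm across, 55 mm tall; origin under its centre
- driver: Bystander: green-handled screwdriver, 150 mm, lying flat; its origin is under its middle
- cup: Bystander: small white ceramic bowl, 70 mm across, 60 mm tall; origin under its centre
- case: Bystander: dark brown closed case, 100 x 55 x 28 mm; origin under its centre
- bezel: Bystander: steel watch bezel ring lying flat, 42 mm across, 8 mm tall; origin under its centre

How it is judged:
By the outcome, as a careful person would: the job done as asked, in the order asked, and still so for the second after the job is handed in, with the robot touching nothing.
It also fails if it takes over 48 s, if anything falls off the work surface, if the arm or the gripper's body presses on something with over 40 N, if the wrist force passes 120 N, or if a joint passes its speed limit or range.

## Working session

There is one attempt and no reset: what is moved stays moved. The work goes in short steps, Python scripts to look and compute and a tool call to move; the robot and the scene stay as the last step left them, time stands still between calls to the robot, and variables do not carry over. Pictures are saved under pics/ and viewed, at most 10 in all, crops included, and the job is handed in when it is done.

Besides the shell and the picture viewer there is one more tool, called after ">>>" as a command line: name --argument value ..., lists and objects as JSON in quotes. servo_tool: Moves the arm, as the interface text tells. Its arguments: {"type":"object","properties":{"plan":{"type":"string"},"force":{"type":"number"}},"required":["plan"]}

```bash
mkdir -p pics
cat > h.py <<'E'
import numpy as np, cv2
from workcell import ctrl, optics
def cam(n):
    c=optics.read_camera(n); c['R']=cv2.Rodrigues(np.array(c['rvec'],float))[0]; c['t']=np.array(c['tvec'],float).ravel(); return c
def ray(c,u,v):
    d=c['R'].T@np.array([(u-c['cx'])/c['fx'],(v-c['cy'])/c['fy'],1]); return -c['R'].T@c['t'],d
def onz(c,u,v,z):
    o,d=ray(c,u,v); return o+d*(z-o[2])/d[2]
def proj(c,p):
    q=c['R']@np.array(p,float)+c['t']; return np.array([c['fx']*q[0]/q[2]+c['cx'],c['fy']*q[1]/q[2]+c['cy']])
def save(c,n): cv2.imwrite('pics/'+n,c['frame'][:,:,::-1])
E
python3 - <<'E'
from h import *
for n in('top','scene'):
    c=cam(n); save(c,n+'0.png'); np.save(n+'0.npy',c,allow_pickle=True)
    print(n,-c['R'].T@c['t'],c['fx'],c['R'].round(3).tolist())
s=ctrl.read_state(); print(s)
E
```

```text
top [ 334.51662068  -17.45101768 1233.38713234] 373.5495524544743 [[-0.006, -1.0, -0.007], [-0.982, 0.007, -0.187], [0.187, 0.006, -0.982]]
scene [1188.73167121 -264.96783806 1065.21787175] 418.36474909980916 [[0.364, 0.931, 0.016], [0.765, -0.289, -0.575], [-0.531, 0.222, -0.818]]
{'time_s': 0.1, 'joint_positions': array([-1.35900601e+00,  2.76533731e-01,  1.50597683e+00, -4.75184887e-05,
        1.36071593e+00, -1.20992824e-01]), 'joint_vel': array([-3.99896045e-03, -1.77899285e-03, -3.32963422e-03, -3.65299425e-05,
        4.28324275e-04, -2.56216403e-04]), 'effort': array([ 1.29296193e-03, -4.05454659e+01, -2.37780082e+01,  7.03894766e-02,
        2.97900382e-02, -4.22847097e-05]), 'ee_pos': array([ 187.71261143, -542.9628887 ,  204.70196255]), 'orientation': array([[ 9.45133603e-01,  3.26683824e-01, -3.88884660e-04],
       [ 3.26684020e-01, -9.45132282e-01,  1.58755934e-03],
       [ 1.51082509e-04, -1.62749808e-03, -9.99998664e-01]]), 'wrist_force': array([ 0.41201233,  0.32379314, -0.0096152 ]), 'ft_torque': array([-0.03623541, -0.03803949,  0.01021714]), 'grip_force': 0.0, 'gripper_width': 94.23183713767857}
```

View pics/top0.png

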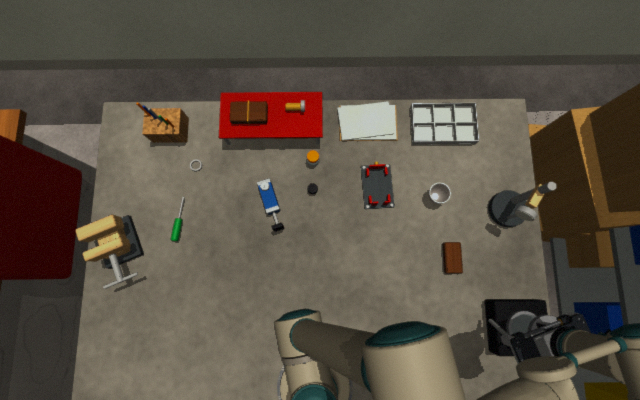

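View pics/scene0.png

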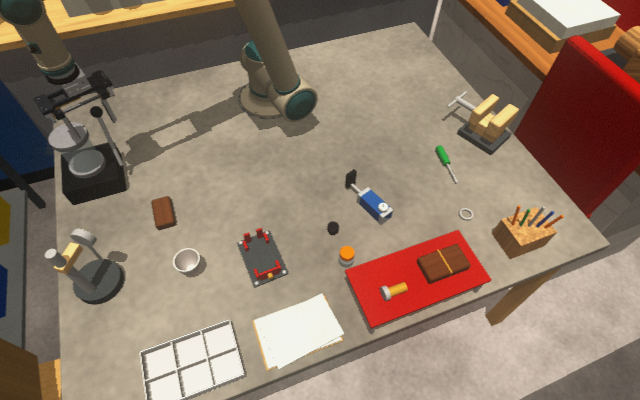

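The top view shows the blue pump at about (268,195) with its black handle at (277,227). The cradle is at (378,186) with its brass fitting at (377,163), so the slotted end faces the robot. I'll zoom in next.

Run:
```python
from h import *
T=np.load('top0.npy',allow_pickle=True).item(); S=np.load('scene0.npy',allow_pickle=True).item()
def crop(c,u,v,w,h,k): return cv2.resize(c['frame'][v:v+h,u:u+w],None,fx=k,fy=k,interpolation=cv2.INTER_CUBIC)
a=np.hstack([crop(T,245,170,50,70,5)[:350],crop(T,350,150,60,70,5)])
b=np.hstack([crop(S,335,160,65,60,4),crop(S,230,220,65,70,4)[:240]])
b=cv2.resize(b,(a.shape[1],int(b.shape[0]*a.shape[1]/b.shape[1])))
m=np.vstack([a,b]); print(m.shape,a.shape,b.shape); cv2.imwrite('pics/crop0.png',m[:,:,::-1])
for n,c in(('T',T),('S',S)):
    f=cv2.cvtColor(c['frame'],cv2.COLOR_RGB2HSV)
    for nm,lo,hi in(('blue',(105,120,60),(125,255,255)),('red',(0,150,70),(6,255,255))):
        k=cv2.inRange(f,lo,hi)
        nn,l,st,ce=cv2.connectedComponentsWithStats(k)
        for i in range(1,nn):
            if 15<st[i,4]<3000: print(n,nm,st[i],ce[i].round(1), onz(c,*ce[i],44 if nm=='blue' else 30).round(0))
```

```text
(603, 550, 3) (350, 550, 3) (253, 550, 3)
T blue [258 182  20  27 266] [268.3 196.9] [587. 147.  44.]
T blue [607 306  16  24 294] [614.4 316.5] [ 206. -917.   44.]
T red [369 164  16   3  36] [376.6 165.1] [ 696. -212.   30.]
T red [385 167   3   8  20] [386.  170.4] [ 677. -242.   30.]
T red [366 168   4   8  19] [367.4 171.2] [ 675. -181.   30.]
T red [369 195  10   9  39] [372.  200.3] [ 576. -193.   30.]
T red [385 194   6   9  27] [388.4 198.7] [ 581. -247.   30.]
S blue [503   0   6   6  20] [505.    2.1] [-181. 1166.   44.]
S blue [361 190  22  24 232] [371.9 200.1] [589. 143.  44.]
S blue [  0 265   7  53 195] [  2.7 290.1] [ 508. -857.   44.]
S red [602   0  38  32 717] [626.   12.3] [  56. 1653.   30.]
S red [256 228  13  15  79] [262.  234.2] [ 577. -194.   30.]
S red [243 233   7  18  70] [246.  240.6] [ 581. -242.   30.]
S red [254 260  27  18 152] [267.8 270.4] [ 690. -211.   30.]
```

View pics/crop0.png

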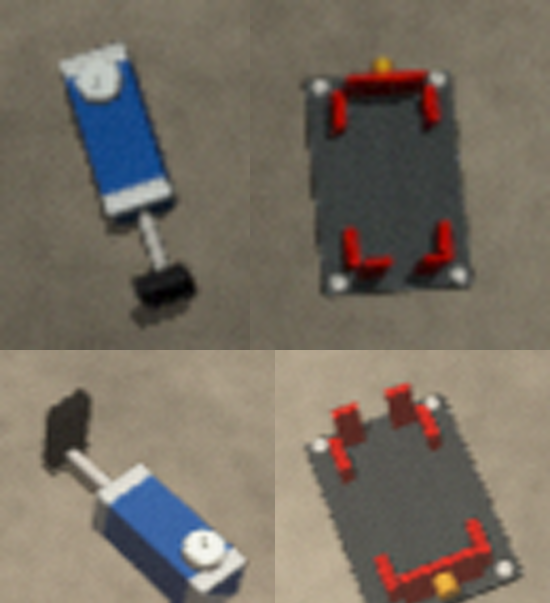

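The crops show the pump's dial towards the far end (top crop 98,80) and the paddle at (165,285). The cradle shows four corner bolts, its slot towards the robot and the brass fitting at the far end. Next I'll work out the poses.

```bash
cat >> h.py <<'E'
def tri(cs,ps):
    A=np.zeros((3,3));b=np.zeros(3)
    for c,p in zip(cs,ps):
        o,d=ray(c,*p); d=d/np.linalg.norm(d); M=np.eye(3)-np.outer(d,d); A+=M; b+=M@o
    return np.linalg.solve(A,b)
def wc(c,u,v,thr,r=2.5,inv=False):
    g=c['frame'].astype(float).mean(2); vv,uu=np.mgrid[:400,:640]
    w=np.clip((thr-g) if inv else (g-thr),0,None)*(np.hypot(uu-u,vv-v)<=r)
    return np.array([(w*uu).sum(),(w*vv).sum()])/w.sum()
E
python3 - <<'E'
from h import *
T=np.load('top0.npy',allow_pickle=True).item(); S=np.load('scene0.npy',allow_pickle=True).item()
t=lambda x,y,o:((x+.5)/5-.5+o[0],(y+.5)/5-.5+o[1])
q=550/520*4
s=lambda x,y,o,x0:((x-x0+.5)/q-.5+o[0],(y-350+.5)/q-.5+o[1])
bt=[wc(T,*t(x-250,y,(350,150)),110) for x,y in((320,87),(437,78),(458,274),(339,283))]
b=[onz(T,*p,8) for p in bt]
print('bolts top',np.round(bt,1).tolist(),np.round(b,1).tolist(),'mean',np.mean(b,0))
bs=[wc(S,*s(x,y,(230,220),275),110) for x,y in((320,445),(431,403),(505,568))]
print('bolts scene',np.round(bs,1).tolist(),[onz(S,*p,8).round(1).tolist() for p in bs])
for i,j in((3,1),(2,0),(1,2)): # guess: scene order unknown
    pass
b=np.array(b); 
print('lens',[np.linalg.norm(b[i]-b[(i+1)%4]).round(1) for i in range(4)])
ax=(b[0]+b[1]-b[2]-b[3]); print('cradle yaw',np.degrees(np.arctan2(ax[1],ax[0])))
l=b[0]+b[3]-b[1]-b[2]; print('from cross',np.degrees(np.arctan2(l[1],l[0]))-90)
# plate corners
pc=np.array([onz(T,*t(x-250,y,(350,150)),6) for x,y in((305,80),(450,69),(470,285),(321,296))]); print('plate',pc.round(0).tolist(),pc.mean(0))
# pump
dt=t(98,80,(245,170)); ds=s(204,547,(335,160),0)
print('dial',tri([T,S],[dt,ds]),onz(T,*dt,54),onz(S,*ds,54))
tc=[t(x,y,(245,170)) for x,y in((60,64),(125,44),(173,197),(107,213))]
P=np.array([onz(T,*p,44) for p in tc]); print('pump corners',P.round(0).tolist(),P.mean(0)); 
print('len',[np.linalg.norm(P[i]-P[(i+1)%4]).round(0) for i in range(4)]); a=P[0]+P[1]-P[2]-P[3];print('yaw',np.degrees(np.arctan2(a[1],a[0])))
# blue mask
for c in(T,):
    k=cv2.inRange(cv2.cvtColor(c['frame'],cv2.COLOR_RGB2HSV),(105,120,60),(125,255,255)); k[:, :240]=0;k[:,400:]=0
    vv,uu=np.nonzero(k); X=np.array([onz(c,u,v,44)[:2] for u,v in zip(uu,vv)]); m=X.mean(0); w,V=np.linalg.eigh(np.cov((X-m).T)); a=V[:,1]*np.sign(V[0,1]); print('blue',m,'yaw',np.degrees(np.arctan2(a[1],a[0])))
hs=s(83,393,(335,160),0); ht=t(163,277,(245,170))
print('handle top',onz(T,*ht,74),onz(S,*s(68,407,(335,160),0),74))
E
```

```text
bolts top [[363.6, 166.8], [387.0, 165.2], [391.4, 204.5], [367.2, 206.2]] [[697.2, -171.0, 8.0], [702.2, -251.0, 8.0], [565.8, -259.9, 8.0], [560.8, -179.3, 8.0]] mean [ 631.53040719 -215.31422656    8.        ]
bolts scene [[239.9, 241.8], [266.5, 231.9], [283.8, 271.4]] [[565.1, -258.3, 8.0], [560.7, -177.8, 8.0], [697.4, -170.2, 8.0]]
lens [np.float64(80.2), np.float64(136.7), np.float64(80.8), np.float64(136.6)]
cradle yaw 3.60158164780032
from cross 3.561095210454127
plate [[702.0, -161.0, 6.0], [709.0, -260.0, 6.0], [559.0, -267.0, 6.0], [552.0, -168.0, 6.0]] [ 630.64844148 -214.23086199    6.        ]
dial [623.68856677 160.27365078  51.40677917] [622.73998586 159.05951313  54.        ] [625.29973346 160.05987971  54.        ]
pump corners [[636.0, 186.0, 44.0], [649.0, 143.0, 44.0], [547.0, 110.0, 44.0], [537.0, 153.0, 44.0]] [592.32237939 148.09051531  44.        ]
len [np.float64(44.0), np.float64(108.0), np.float64(44.0), np.float64(105.0)]
yaw 18.024551096795225
blue [587.41488899 146.54648909] yaw 15.80291015983003
handle top [490.79822287 112.78931913  74.        ] [493.44971397 113.61293425  74.        ]
```

>>> servo_tool --plan "0 0 0 20 -17 -20 0;0 0 0 38 -32.5 -10 0;0 0 0 38 -32.5 0 0;0 0 0 38 -32.5 0 0;0 0 0 38 -32.5 0 0;0 0 0 38 -32.5 0 0;0 0 0 38 -32.5 0 0;0 0 0 38 -32.5 0 0" --force 30

```text
time_s: 1.1
ee_pos: [378.8, -216.1, 236.8]
orientation: [[0.945, 0.327, 0.002], [0.327, -0.945, -0.001], [0.001, 0.001, -1.0]]
wrist_force: [-0.3, -0.1, 0.7]
gripper_width: 94.1
grip_force: 0.0
```

>>> servo_tool --plan "0 0 0 38 -32.5 0 0;0 0 0 38 -32.5 0 0;0 0 0 38 -32.5 0 0;0 0 0 38 -32.5 0 0;0 0 0 38 -32.5 0 0;0 0 0 38 -32.5 0 0;0 0 0 38 -32.5 10 0;0 0 0 38 -32.5 10 0"

```text
time_s: 2.1
ee_pos: [580.4, 128.9, 216.9]
orientation: [[0.945, 0.328, 0.001], [0.328, -0.945, 0.0], [0.002, 0.0, -1.0]]
wrist_force: [0.5, -0.7, 0.1]
gripper_width: 94.1
grip_force: 0.0
```

>>> servo_tool --plan "0 0 0 18.5 -15 40 0;0 0 0 0 0 40 0;0 0 0 0 0 40 0;0 0 0 0 0 30 0;0 0 0 0 0 0 0"

```text
time_s: 2.72
ee_pos: [590.6, 147.1, 64.3]
orientation: [[0.945, 0.327, -0.005], [0.327, -0.945, -0.0], [-0.005, -0.001, -1.0]]
wrist_force: [0.0, -0.2, -0.1]
gripper_width: 94.2
grip_force: 0.0
```

Run:
```python
from h import *
I=[]
for n,(u,v) in(('top',(220,160)),('scene',(310,130))):
    c=cam(n); np.save(n+'1.npy',c,allow_pickle=True); I.append(cv2.resize(c['frame'][v:v+100,u:u+100],None,fx=4,fy=4,interpolation=cv2.INTER_CUBIC))
cv2.imwrite('pics/c1.png',np.hstack(I)[:,:,::-1]); print(ctrl.read_state()['ee_pos'])
```

```text
[593.62571384 147.09089197  67.0803074 ]
```

View pics/c1.png

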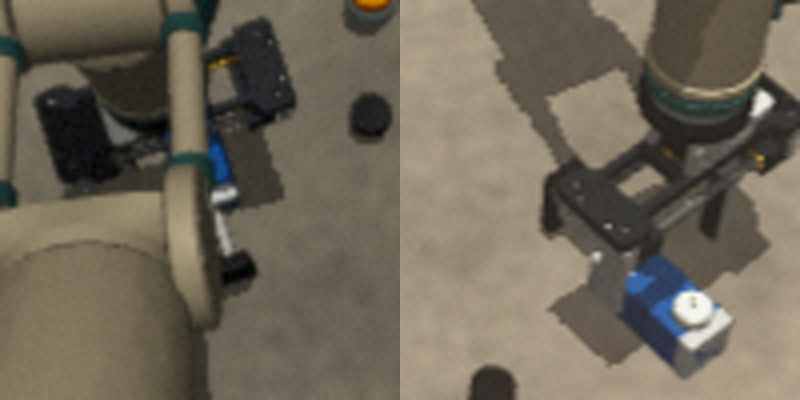

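The fingers straddle the barrel and the dial is clear, in the right half around (690,305). Next I'll go down and close.

>>> servo_tool --plan "0 0 0 0 -1.5 30 0;0 0 0 0 0 20 0;0 0 0 0 0 11 0;0 0 0 0 0 0 0;0 0 0 0 0 0 0.4;0 0 0 0 0 0 0.8;0 0 0 0 0 0 1;0 0 0 0 0 0 1" --force 30

```text
time_s: 3.82
ee_pos: [592.9, 147.7, 4.6]
orientation: [[0.945, 0.327, 0.0], [0.327, -0.945, -0.0], [0.0, 0.0, -1.0]]
wrist_force: [-1.0, 1.1, -0.7]
gripper_width: 57.2
grip_force: 0.0
```

>>> servo_tool --plan "0 0 0 0 0 0 1;0 0 0 0 0 0 1;0 0 0 0 0 0 1;0 0 0 0 0 0 1"

```text
time_s: 4.32
ee_pos: [592.5, 148.2, 4.4]
orientation: [[0.945, 0.326, -0.0], [0.326, -0.945, 0.001], [-0.0, -0.001, -1.0]]
wrist_force: [-1.2, 3.8, 1.0]
gripper_width: 44.0
grip_force: 29.9
```

>>> servo_tool --plan "0 0 0 0 0 -10 1;0 0 0 0 0 -25 1;0 0 0 0 0 -35 1;0 0 0 0 0 -30 1;0 0 0 -3 15 -10 1;0 0 0 -8 35 0 1;0 0 0 -9 40 0 1;0 0 0 -10 43 0 1" --force 40

```text
time_s: 5.32
ee_pos: [606.8, 9.8, 113.1]
orientation: [[0.945, 0.327, -0.003], [0.327, -0.945, -0.001], [-0.003, 0.0, -1.0]]
wrist_force: [0.4, -0.8, -5.3]
gripper_width: 43.7
grip_force: 39.9
```

>>> servo_tool --plan "0 0 0 -10 43 0 1;0 0 0 -10 43 0 1;0 0 0 -10 43 0 1;0 0 0 -10 43 0 1;0 0 0 -8 35 0 1;0 0 0 -4 15 0 1;0 0 8 0 0 0 1;0 0 7.5 0 0 0 1"

```text
time_s: 6.32
ee_pos: [630.0, -214.5, 113.2]
orientation: [[0.998, 0.057, -0.003], [0.057, -0.998, 0.001], [-0.003, -0.001, -1.0]]
wrist_force: [-0.7, 0.0, -5.5]
gripper_width: 44.0
grip_force: 39.9
```

>>> servo_tool --plan "0 0 0 0 0 0 1;0 0 0 0 0 0 1;0 0 0 0 0 0 1"

```text
time_s: 6.7
ee_pos: [631.1, -214.4, 114.3]
orientation: [[0.998, 0.064, -0.0], [0.064, -0.998, 0.0], [-0.0, -0.0, -1.0]]
wrist_force: [0.9, -1.2, -4.8]
gripper_width: 43.9
grip_force: 39.9
```

Run:
```python
from h import *
I=[]
for n,(u,v) in(('top',(320,130)),('scene',(200,180))):
    c=cam(n); np.save(n+'2.npy',c,allow_pickle=True); I.append(cv2.resize(c['frame'][v:v+100,u:u+100],None,fx=4,fy=4,interpolation=cv2.INTER_CUBIC))
cv2.imwrite('pics/c2.png',np.hstack(I)[:,:,::-1]); s=ctrl.read_state(); print(s['ee_pos'],s['orientation'],s['gripper_width'],s['wrist_force'],s['ft_torque'])
```

```text
[ 631.20023119 -214.43695516  114.44928519] [[ 9.98006311e-01  6.31141745e-02 -6.50261179e-05]
 [ 6.31141699e-02 -9.98006311e-01 -7.14570020e-05]
 [-6.94064258e-05  6.72104695e-05 -9.99999995e-01]] 43.615610541788065 [ 0.11512599 -1.10546124 -5.13877844] [ 0.00674306 -0.06999496 -0.01934963]
```

View pics/c2.png

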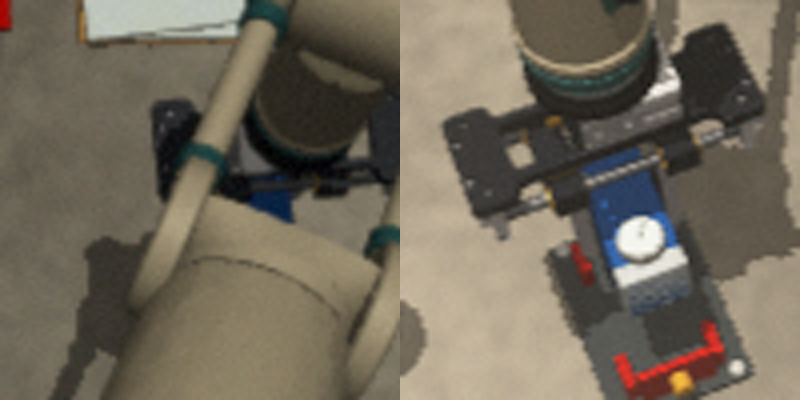

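The scene view shows the pump held level over the cradle, with the dial at about (639,238) in the image and the fitting beyond it. I'll measure where the pump sits in the grip.

Run:
```python
from h import *
S=np.load('scene2.npy',allow_pickle=True).item()
px=lambda x,y:((x-400+.5)/4-.5+200,(y+.5)/4-.5+180)
x=np.array([.998,.063,0]);y=np.array([-.063,.998,0]);C=np.array([631.2,-214.4,0])
for n,(u,v),z in(('dial',(639,238),164),('far top L',(612,282),154),('far top R',(687,258),154),('far bot L',(631,313),110),('far bot R',(692,292),110)):
    p=onz(S,*px(u,v),z)-C; print(n,p@x,p@y)
for n,p in(('dial',C+32*x+[0,0,164]),('fR',C+55*x+22*y+[0,0,154]),('fL',C+55*x-22*y+[0,0,154]),('bL',C+55*x-22*y+[0,0,110]),('slot',np.array([631.5-62.9,-215-4,50]))):
    q=proj(S,p); print(n,((q[0]-200+.5)*4-.5+400).round(), ((q[1]-180+.5)*4-.5).round())
g=cv2.cvtColor(S['frame'],cv2.COLOR_RGB2GRAY)
q=px(639,238); print('wc dial',(onz(S,*wc(S,*q,150,r=6),164)-C))
```

```text
dial 35.686365755354075 -0.8424659908879086
far top L 51.989746250084885 -25.302811985287924
far top R 55.362944542575924 22.104658829124283
far bot L 53.51090735915047 -18.839200940704632
far bot R 55.573342432204996 21.43994272654283
dial 638.0 233.0
fR 687.0 258.0
fL 619.0 284.0
bL 627.0 317.0
slot 609.0 206.0
wc dial [ 34.97552832   1.90228443 164.        ]
```

>>> servo_tool --plan "0 0 0 0 0.3 20 1;0 0 0 0 0 30 1;0 0 0 0 0 20 1;0 0 0 0 0 10 1;0 0 0 0 0 5 1;0 0 0 0 0 5 1;0 0 0 0 0 0 1"

```text
time_s: 7.68
ee_pos: [631.4, -214.9, 24.7]
orientation: [[0.998, 0.062, 0.0], [0.062, -0.998, -0.0], [0.0, 0.0, -1.0]]
wrist_force: [0.6, 0.2, -4.8]
gripper_width: 43.8
grip_force: 39.9
```

Run:
```python
from h import *
I=[]
for n,(u,v) in(('top',(320,130)),('scene',(200,180))):
    c=cam(n); np.save(n+'3.npy',c,allow_pickle=True); I.append(cv2.resize(c['frame'][v:v+100,u:u+100],None,fx=4,fy=4,interpolation=cv2.INTER_CUBIC))
cv2.imwrite('pics/c3.png',np.hstack(I)[:,:,::-1]); s=ctrl.read_state(); print(s['ee_pos'],s['gripper_width'],s['wrist_force'],s['ft_torque'])
```

```text
[ 631.60418045 -215.11168478   25.04792332] 44.19219195828683 [-0.44663809  0.61006956 -5.04008389] [ 0.12418686 -0.10758454  0.01816956]
```

View pics/c3.png

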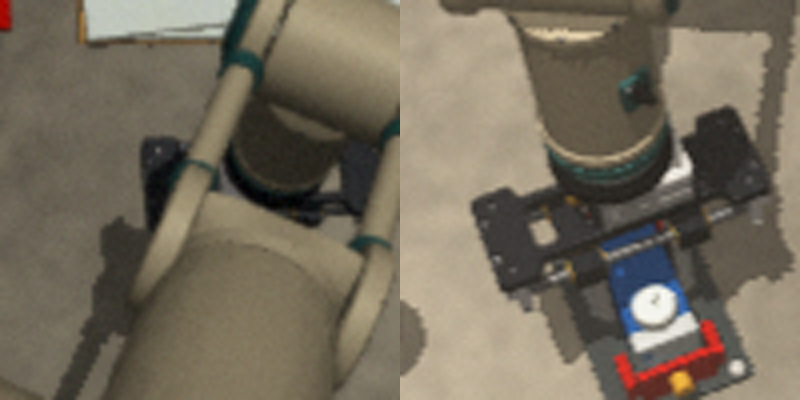

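The pump's far end sits between the red guides with a gap before the far plate, and the wrist force shows no contact. I'll lower it slowly.

>>> servo_tool --plan "0 0 0 0 0 4 1;0 0 0 0 0 4 1;0 0 0 0 0 3 1;0 0 0 0 0 1.5 1;0 0 0 0 0 0 1;0 0 0 0 0 0 1"

```text
time_s: 8.52
ee_pos: [631.4, -214.9, 12.0]
orientation: [[0.998, 0.062, 0.0], [0.062, -0.998, -0.0], [0.0, 0.0, -1.0]]
wrist_force: [0.0, 0.1, -6.3]
gripper_width: 43.9
grip_force: 39.9
```

>>> servo_tool --plan "0 0 0 0 0 1 1;0 0 0 0 0 0 1;0 0 0 0 0 0.5 1;0 0 0 0 0 0 1"

```text
time_s: 9.02
ee_pos: [631.3, -214.9, 10.5]
orientation: [[0.998, 0.062, 0.0], [0.062, -0.998, -0.0], [0.0, 0.0, -1.0]]
wrist_force: [1.1, 0.6, -4.8]
gripper_width: 44.2
grip_force: 39.9
```

>>> servo_tool --plan "0 0 0 0 0 0.5 1;0 0 0 0 0 0 1;0 0 0 0 0 0 1"

```text
time_s: 9.4
ee_pos: [631.3, -214.9, 10.5]
orientation: [[0.998, 0.062, 0.0], [0.062, -0.998, -0.0], [0.0, 0.0, -1.0]]
wrist_force: [-0.9, 0.1, -0.1]
gripper_width: 44.0
grip_force: 39.9
```

The plate now carries the pump's weight. I'll release and rise.

>>> servo_tool --plan "0 0 0 0 0 0 0.45;0 0 0 0 0 0 0.3;0 0 0 0 0 0 0.2;0 0 0 0 0 0 0.2;0 0 0 0 0 0 0.2;0 0 0 0 0 -10 0.2;0 0 0 0 0 -30 0.2;0 0 0 0 0 -40 0.2"

```text
time_s: 10.4
ee_pos: [630.6, -214.6, 90.4]
orientation: [[0.998, 0.062, -0.002], [0.062, -0.998, 0.001], [-0.002, -0.001, -1.0]]
wrist_force: [-0.1, -0.8, 0.3]
gripper_width: 75.1
grip_force: 0.0
```

>>> servo_tool --plan "0 0 0 -20 -20 -40 0.3;0 0 0 0 -50 -10 0.3;0 0 0 0 -60 0 0.3;0 0 0 0 -60 0 0.3;0 0 0 0 -60 0 0.3;0 0 0 0 -30 0 0.3;0 0 0 0 0 0 0.3"

```text
time_s: 11.28
ee_pos: [593.7, 65.5, 140.8]
orientation: [[0.998, 0.066, 0.001], [0.066, -0.998, 0.0], [0.001, -0.0, -1.0]]
wrist_force: [-0.4, 0.9, -0.3]
gripper_width: 65.7
grip_force: 0.0
```

Run:
```python
from h import *
I=[]
for n,(u,v) in(('top',(330,140)),('scene',(210,190))):
    c=cam(n); np.save(n+'4.npy',c,allow_pickle=True); I.append(cv2.resize(c['frame'][v:v+100,u:u+80],None,fx=5,fy=5,interpolation=cv2.INTER_CUBIC))
cv2.imwrite('pics/c4.png',np.hstack(I)[:,:,::-1]); s=ctrl.read_state(); print(s['ee_pos'],s['gripper_width'],s['wrist_force'],s['ft_torque'])
```

```text
[594.10906916  62.93208716 140.53556522] 66.10262138747966 [ 0.11819704 -1.24477989 -0.27994513] [ 0.0284005  -0.00930056 -0.03007736]
```

View pics/c4.png

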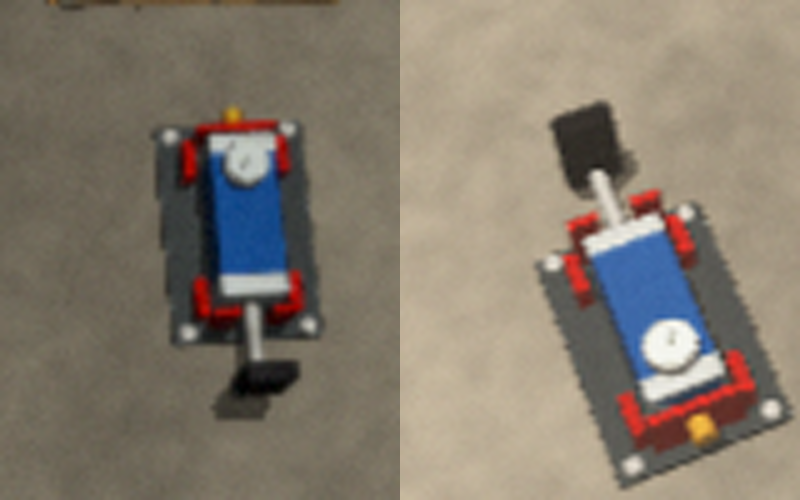

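The pump lies seated and upright. Its rod passes through the slot, and the handle is beyond it, near (270,370) in the top crop and (585,145) in the scene crop. Next I'll locate the handle.

Run:
```python
from h import *
T=np.load('top4.npy',allow_pickle=True).item(); S=np.load('scene4.npy',allow_pickle=True).item()
t=lambda x,y:((x+.5)/5-.5+330,(y+.5)/5-.5+140)
s=lambda x,y:((x-400+.5)/5-.5+210,(y+.5)/5-.5+190)
print('T L/R top',[onz(T,*t(*p),80).round(1).tolist() for p in((241,373),(299,365),(270,369))])
print('S top edge',[onz(S,*s(*p),80).round(1).tolist() for p in((553,122),(607,102),(581,112))])
print('S bottom edge z18',[onz(S,*s(*p),18).round(1).tolist() for p in((574,192),(625,170))])
d=[onz(S,*s(670,345),60),onz(T,*t(246,158),60)]; print('dial',d)
P=np.array([onz(T,*t(*p),50) for p in((208,133),(275,133),(290,292),(220,297))]); print(P.round(1).tolist(),P.mean(0))
C=np.array([631.3,-215,0]);x=np.array([.998,.063,0])
for n,q in(('T',proj(T,C-104*x+[0,0,80])),('S',proj(S,C-104*x+[0,0,80]))):
    print(n,(q-([330,140] if n=='T' else [210,190])+.5)*5-.5+([0,0] if n=='T' else [400,0]))
```

```text
T L/R top [[521.8, -201.9, 80.0], [526.6, -238.3, 80.0], [524.2, -220.1, 80.0]]
S top edge [[522.4, -235.4, 80.0], [520.1, -203.7, 80.0], [521.4, -219.1, 80.0]]
S bottom edge z18 [[531.5, -234.6, 18.0], [527.6, -203.0, 18.0]]
dial [array([ 667.39280432, -213.19204916,   60.        ]), array([ 666.50698006, -213.55869674,   60.        ])]
[[686.5, -190.9, 50.0], [686.2, -234.9, 50.0], [579.5, -240.3, 50.0], [576.5, -195.0, 50.0]] [ 632.17210297 -215.27981503   50.        ]
T [272.05904501 363.77288541]
S [579.62748096 121.85273131]
```

>>> servo_tool --plan "0 0 0 -9 28 0 0.3;0 0 0 -15 50 0 0.3;0 0 0 -17 55 0 0.3;0 0 0 -17 55 0 0.3;0 0 0 -17 55 0 0.3;0 0 0 -14 35 0 0.3;0 0 0 0 0 0 0.3;0 0 0 0 0 0 0.3"

```text
time_s: 12.38
ee_pos: [522.0, -220.2, 140.0]
orientation: [[0.998, 0.06, 0.0], [0.06, -0.998, 0.0], [0.0, -0.0, -1.0]]
wrist_force: [0.3, 0.0, -0.4]
gripper_width: 65.6
grip_force: 0.0
```

>>> servo_tool --plan "0 0 0 1.5 0.3 20 0.3;0 0 0 0 0 35 0.3;0 0 0 0 0 28 0.3;0 0 0 0 0 14 0.3;0 0 0 0 0 0 0.3;0 0 0 0 0 0 0.5;0 0 0 0 0 0 0.6;0 0 0 0 0 0 0.7" --force 35

```text
time_s: 13.38
ee_pos: [524.3, -220.2, 43.8]
orientation: [[0.998, 0.062, 0.001], [0.062, -0.998, -0.001], [0.001, 0.001, -1.0]]
wrist_force: [-0.3, 0.3, -0.1]
gripper_width: 39.3
grip_force: 0.0
```

>>> servo_tool --plan "0 0 0 0 0 0 1;0 0 0 0 0 0 1;0 0 0 0 0 0 1"

```text
time_s: 13.75
ee_pos: [524.1, -220.3, 43.5]
orientation: [[0.998, 0.062, 0.001], [0.062, -0.998, -0.001], [0.001, 0.001, -1.0]]
wrist_force: [-0.8, -0.8, 4.8]
gripper_width: 33.9
grip_force: 35.0
```

>>> servo_tool --plan "0 0 0 -2 0 0 1;0 0 0 -4 0 0 1;0 0 0 -5 0 0 1;0 0 0 -5 0 0 1;0 0 0 -5 0 0 1;0 0 0 -5 0 0 1;0 0 0 -4 0 0 1;0 0 0 0 0 0 1"

```text
time_s: 14.75
ee_pos: [495.6, -222.0, 43.3]
orientation: [[0.998, 0.062, 0.004], [0.062, -0.998, -0.001], [0.004, 0.001, -1.0]]
wrist_force: [7.0, 1.2, 0.3]
gripper_width: 33.7
grip_force: 35.0
```

>>> servo_tool --plan "0 0 0 -3 0 0 1;0 0 0 -3 0 0 1;0 0 0 -3 0 0 1;0 0 0 0 0 0 1"

```text
time_s: 15.25
ee_pos: [487.1, -222.6, 43.3]
orientation: [[0.998, 0.062, 0.005], [0.062, -0.998, -0.001], [0.005, 0.001, -1.0]]
wrist_force: [7.8, 0.1, -0.2]
gripper_width: 33.5
grip_force: 35.0
```

>>> servo_tool --plan "0 0 0 -1.5 0 0 1;0 0 0 -1.5 0 0 1;0 0 0 0 0 0 1"

```text
time_s: 15.62
ee_pos: [484.4, -222.7, 43.3]
orientation: [[0.998, 0.062, 0.005], [0.062, -0.998, -0.001], [0.005, 0.001, -1.0]]
wrist_force: [7.0, 1.0, -0.7]
gripper_width: 33.7
grip_force: 35.0
```

>>> servo_tool --plan "0 0 0 -1.5 0 0 1;0 0 0 0 0 0 1"

```text
time_s: 15.88
ee_pos: [483.0, -222.8, 43.3]
orientation: [[0.998, 0.062, 0.005], [0.062, -0.998, -0.001], [0.005, 0.001, -1.0]]
wrist_force: [7.3, 1.0, -0.2]
gripper_width: 33.7
grip_force: 35.0
```

Moved 41 mm so far at a steady 7 N, with no stop yet.

>>> servo_tool --plan "0 0 0 -1.5 0 0 1;0 0 0 0 0 0 1"

```text
time_s: 16.12
ee_pos: [481.6, -222.9, 43.3]
orientation: [[0.998, 0.062, 0.006], [0.062, -0.998, -0.001], [0.005, 0.001, -1.0]]
wrist_force: [8.2, 0.5, -1.8]
gripper_width: 33.9
grip_force: 35.0
```

>>> servo_tool --plan "0 0 0 -1.5 0 0 1;0 0 0 0 0 0 1"

```text
time_s: 16.38
ee_pos: [480.1, -223.0, 43.3]
orientation: [[0.998, 0.062, 0.006], [0.062, -0.998, -0.001], [0.006, 0.001, -1.0]]
wrist_force: [7.5, 1.7, -2.2]
gripper_width: 34.1
grip_force: 35.0
```

>>> servo_tool --plan "0 0 0 -1.5 0 0 1;0 0 0 0 0 0 1"

```text
time_s: 16.62
ee_pos: [478.7, -223.1, 43.3]
orientation: [[0.998, 0.062, 0.006], [0.062, -0.998, -0.001], [0.006, 0.001, -1.0]]
wrist_force: [9.0, 1.5, -1.4]
gripper_width: 33.7
grip_force: 35.0
```

>>> servo_tool --plan "0 0 0 -1.5 0 0 1;0 0 0 0 0 0 1"

```text
time_s: 16.88
ee_pos: [477.9, -223.3, 43.4]
orientation: [[0.998, 0.062, 0.007], [0.062, -0.998, -0.001], [0.007, 0.001, -1.0]]
wrist_force: [11.0, 1.0, -2.4]
gripper_width: 33.8
grip_force: 35.0
```

>>> servo_tool --plan "0 0 0 -1.5 0 0 1;0 0 0 0 0 0 1"

```text
time_s: 17.12
ee_pos: [477.7, -223.4, 43.3]
orientation: [[0.998, 0.061, 0.01], [0.061, -0.998, -0.001], [0.009, 0.002, -1.0]]
wrist_force: [13.4, 2.2, -3.4]
gripper_width: 33.8
grip_force: 35.0
```

Run:
```python
from h import *
I=[]
for n,(u,v) in(('top',(330,140)),('scene',(210,190))):
    c=cam(n); np.save(n+'5.npy',c,allow_pickle=True); I.append(cv2.resize(c['frame'][v:v+100,u:u+80],None,fx=5,fy=5,interpolation=cv2.INTER_CUBIC))
cv2.imwrite('pics/c5.png',np.hstack(I)[:,:,::-1]); s=ctrl.read_state(); print(s['ee_pos'],s['gripper_width'],s['wrist_force'],s['ft_torque'])
```

```text
[ 477.74568813 -223.38198598   43.35568241] 33.63233031320439 [14.15094695  2.0805265  -3.7367574 ] [ 0.499198   -2.11295093  0.30702369]
```

View pics/c5.png

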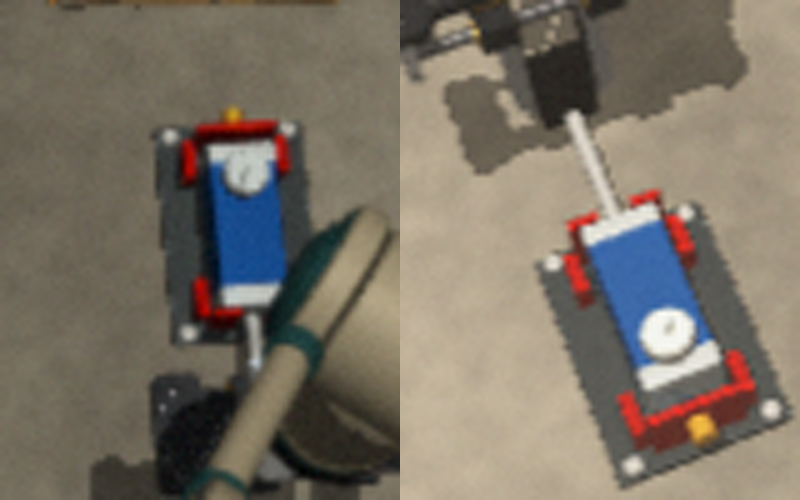

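The pump has slid up against the slotted plate (dial now near (667,334)) and the rod is long. The TCP holds still while the force climbs, so this looks like the stop. One more small pull should confirm it.

>>> servo_tool --plan "0 0 0 -1.5 0 0 1;0 0 0 0 0 0 1;0 0 0 0 0 0 1"

```text
time_s: 17.6
ee_pos: [477.6, -223.5, 43.4]
orientation: [[0.998, 0.061, 0.012], [0.061, -0.998, -0.001], [0.012, 0.002, -1.0]]
wrist_force: [15.1, 3.6, -6.4]
gripper_width: 33.6
grip_force: 35.0
```

>>> servo_tool --plan "0 0 0 0 0 0 0.5;0 0 0 0 0 0 0.35;0 0 0 0 0 0 0.3;0 0 0 0 0 0 0.3;0 0 0 0 0 -10 0.3;0 0 0 0 0 -30 0.3;0 0 0 0 0 -40 0.3;0 0 0 0 0 -40 0.3"

```text
time_s: 18.6
ee_pos: [471.3, -223.2, 164.9]
orientation: [[0.998, 0.062, 0.0], [0.062, -0.998, -0.0], [0.0, 0.0, -1.0]]
wrist_force: [0.4, 0.6, -0.1]
gripper_width: 65.6
grip_force: 0.0
```

>>> servo_tool --plan "0 0 0 -10 -20 -20 0.3;0 0 0 -10 -50 0 0.3;0 0 0 0 -55 0 0.3;0 0 0 0 -55 0 0.3;0 0 0 0 -40 0 0.3;0 0 0 0 -20 0 0.3;0 0 0 0 0 0 0.3"

```text
time_s: 19.48
ee_pos: [436.3, 16.1, 183.7]
orientation: [[0.998, 0.065, 0.001], [0.065, -0.998, -0.0], [0.001, 0.0, -1.0]]
wrist_force: [-0.1, 0.4, 0.3]
gripper_width: 65.8
grip_force: 0.0
```

Run:
```python
from h import *
I=[]
for n,(u,v) in(('top',(330,140)),('scene',(210,190))):
    c=cam(n); save(c,n+'_end.png'); I.append(cv2.resize(c['frame'][v:v+100,u:u+80],None,fx=5,fy=5,interpolation=cv2.INTER_CUBIC)); np.save(n+'6.npy',c,allow_pickle=True)
cv2.imwrite('pics/c6.png',np.hstack(I)[:,:,::-1]); s=ctrl.read_state(); print(s['ee_pos'],s['gripper_width'],s['wrist_force'])
```

```text
[436.73993983  14.60860197 183.42265058] 66.07441487441997 [-0.86081591 -0.32634494 -0.12768262]
```

View pics/c6.png

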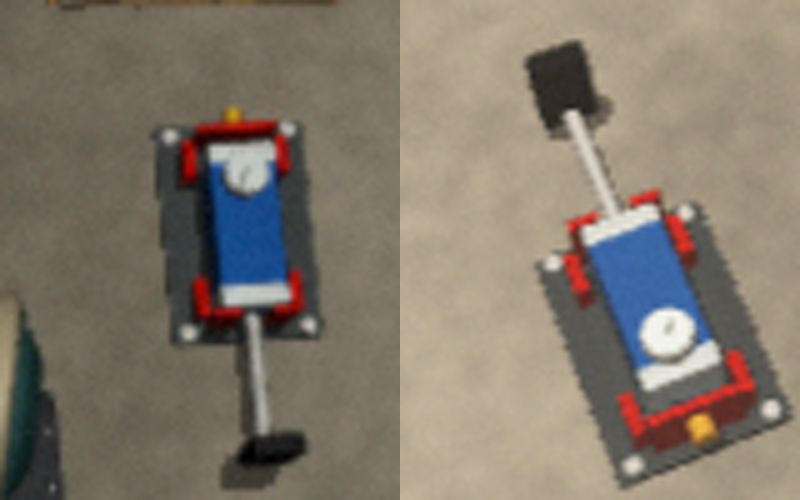

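View pics/scene_end.png

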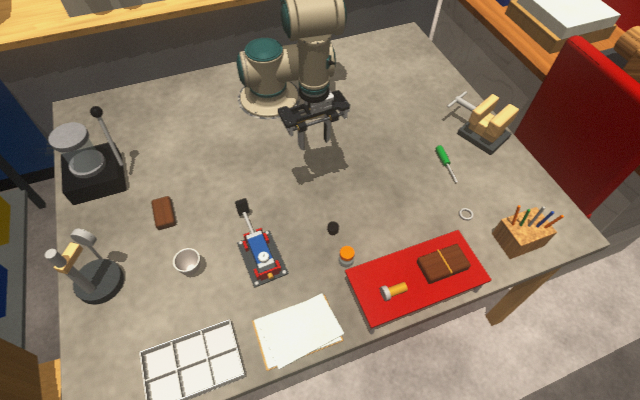

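The pump is seated, with the plunger out (handle at about (560,80) in the scene crop), and the bystanders haven't moved. I'll check the stroke, then hand in.

Run:
```python
from h import *
T=np.load('top6.npy',allow_pickle=True).item(); S=np.load('scene6.npy',allow_pickle=True).item()
t=lambda x,y:((x+.5)/5-.5+330,(y+.5)/5-.5+140)
s=lambda x,y:((x-400+.5)/5-.5+210,(y+.5)/5-.5+190)
h=onz(T,*t(273,440),80);d=onz(T,*t(246,170),60); print(h,d,np.linalg.norm((h-d)[:2])-136)
h=onz(S,*s(556,51),80);d=onz(S,*s(667,334),60); print(h,d,np.linalg.norm((h-d)[:2])-136+7-7)
print(ctrl.finish_job())
```

```text
[ 479.55598495 -220.23209553   80.        ] [ 658.44493286 -213.25967096   60.        ] 43.02477590663716
[ 476.19668068 -221.40979249   80.        ] [ 660.59399584 -212.8148875    60.        ] 48.59751414520031
the job is handed in; nothing more can be done
None
```

The job is handed in: the pump lies in the cradle, right way up with its rod through the slot, and the plunger is out at its stop. My two camera checks put the stroke at 43 and 49 mm, against the 45 mm stop. The bystanders look unmoved in the final picture, and the clock read about 19.6 s of the 48 s.

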